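Swap the spent solvent bottle for the fresh one in the tilted carton

TASK

Swap the bottles: put the spent nozzle bottle that stands in the steel drip tray down into the empty cell of the tilted carton, and stand the fresh nozzle bottle from the carton upright in the same bay of the tray. Lower both into place rather than dropping them, and do not tip them over. Leave the flat-capped bottles in their cells and everything else on the bench where it is.

Things in the scene. Friction and masses are not known exactly. Their poses are not given: they have to be found in the camera images.
- spent_bottle: Spent (empty, 48-90 g) off-white nozzle bottle, upright in a bay of the steel drip tray. Round body 64 mm diameter up to 80 mm, shoulder to a 28 mm neck at 94 mm, ribbed cap 32 mm diameter from 100 to 126 mm (grip it here), then a slim conical nozzle (19 mm foot, 6 mm tip) up to 155 mm. Origin: centre of underside; z: along its axis, base to nozzle.
- fresh_bottle: Fresh (full, 155-265 g) nozzle bottle, same shape, sizes and materials as the spent one, in one of the three cells of the carton's back row (farther from the robot); the only bottle in the carton with a conical nozzle. Origin: centre of underside; z: along its axis, base to nozzle (25 degrees off vertical, leaning to the robot, while in the carton).
- free_cell: The cell of the carton that is empty at the start, in the front row; this frame stays there. Origin on the cell's floor, 32.5 mm from its lower (robot-side) wall, where the base centre of a bottle leaning on that wall rests; mid-cell is 5.5 mm along +x. x: uphill along the floor; y: across; z: out of the cell along its walls, 25 degrees off vertical to the robot. Inside 76 mm (x) by 90 mm (y).
- carton: Open divided carton fixed on a grey stand that leans it 25 degrees to the robot (opening up and along -x). 284 mm (y) by 163 mm; square to its floor the 4 mm walls are 145 mm high, the 3 mm dividers 130 mm. Two rows of three cells, each 90 (y) by 76 mm inside, pitch 93 and 79 mm. Frame upright; origin on the bench 47 mm below mid-floor. Top of carton about 215 mm over the bench.
- tray: Fixed brushed-steel drip tray, 100 mm (x) by 198 mm (y), floor 2 mm thick, rims and the middle rib 12 mm high and 2 mm thick; two square bays side by side in y, each 96 mm by 96 mm inside. Origin: centre of its underside, on the bench. The spent bottle stands in the bay at -y, the tip cleaner in the bay at +y.
- bay (a point): Centre of the floor (2 mm over the bench) of the bay in which the spent bottle stands at first and the fresh one must stand; axes as the tray's.
- capped_a: Bystander: flat-capped refill bottle, same off-white plastic and the same 64 mm round body (to 80 mm), shoulder and 32 mm cap (100 to 132 mm up) as the nozzle bottles but with a plain flat cap, no nozzle; 210 g; stands in a carton cell. Origin: centre of its underside; z: along its axis, base to cap.
- capped_b: Bystander: flat-capped refill bottle, same off-white plastic and the same 64 mm round body (to 80 mm), shoulder and 32 mm cap (100 to 132 mm up) as the nozzle bottles but with a plain flat cap, no nozzle; 210 g; stands in a carton cell. Origin: centre of its underside; z: along its axis, base to cap.
- capped_c: Bystander: flat-capped refill bottle, same off-white plastic and the same 64 mm round body (to 80 mm), shoulder and 32 mm cap (100 to 132 mm up) as the nozzle bottles but with a plain flat cap, no nozzle; 210 g; stands in a carton cell. Origin: centre of its underside; z: along its axis, base to cap.
- capped_d: Bystander: flat-capped refill bottle, same off-white plastic and the same 64 mm round body (to 80 mm), shoulder and 32 mm cap (100 to 132 mm up) as the nozzle bottles but with a plain flat cap, no nozzle; 210 g; stands in a carton cell. Origin: centre of its underside; z: along its axis, base to cap.
- tip_cleaner: Bystander: soldering-tip cleaner, dark steel tin of 62 mm diameter with brass wool on top, 44 mm high, 150 g, in the other bay of the tray. Origin: centre of underside.
- spool_low: Bystander: solder spool, 60 mm diameter, 56 mm high, 280 g, standing on the bench just behind the spent bottle's bay (about 95 mm from the bay's centre along the tray's +x). Origin: centre of underside.
- spool_top: Bystander: second solder spool, same size, 200 g, loosely stacked on the first, so the stack is 113 mm high. Origin: centre of underside.
- third_hand: Bystander: soldering third hand between tray and carton: dark steel foot 75 mm (x) by 55 mm, 16 mm high, upright rod with a cross bar along its x at 112 mm, and two clips at its ends, 165 mm apart, reaching 165 mm up; 500 g. Origin: centre of underside.
- board_block: Bystander: circuit board (70 by 100 mm) on a wooden block 55 mm (x) by 130 mm (y), 28 mm high in all, lying between tray and carton behind the third hand. Origin: centre of underside.
- pliers: Bystander: small pliers lying flat, 130 mm long in x, 15 mm high. Origin: on the bench under the pivot.
- screwdriver: Bystander: screwdriver lying along its x, about 0.2 m long. Origin: under its middle, on the bench.
Things that resemble listed ones, but are neither listed nor needed, are in the scene too. Leave any orange look-alike of the spent_bottle alone.

How it is judged:
By the outcome, as a careful person would: the job done as asked, in the order asked, and still so for the second after the job is handed in, with the robot touching nothing.
It also fails if it takes over 58 s, if anything falls off the work surface, if the arm or the gripper's body presses on something with over 40 N, if the wrist force passes 120 N, or if a joint passes its speed limit or range.

ROBOT

A 6-joint arm with a two-finger parallel gripper is mounted at the origin on the work surface. World frame = base frame: x ahead of the robot, y to its left, z up, the work surface at z = 0. Lengths are in mm, angles in rad, forces in N, time in s.
With the tool pointing down it reaches from about 250 to 775 mm from the base axis. Payload 8.9 kg.
Tool frame: the origin (TCP) lies between the finger pads; the fingertips stand 14 mm ahead of it and the grasp point (between the pads) lies 5 mm behind it; z points along the fingers, y is the line along which they close (so a half turn about z gives the same grasp; the last joint's range is limited). The gripper opens to 85 mm and grips with 20 to 120 N. Pads are 22 mm wide; open, the fingers measure 114 mm over their backs; the gripper's body (76 mm by 85 mm) begins 54 mm behind the grasp point. The pads swing forward as they close: fully open they stand 13 mm farther back than shut.
Start: joints at [-0.139, 0.291, -0.153, 1.127, 0, 1.431], TCP at [524.999, 0.004, 245.305] pointing down, gripper open.
Joint ranges: [-2.52, 2.52], [-0.91, 1.74], [-1.3, 1.37], [-1.96, 2.02], [-1.52, 1.47], [-3.14, 3.14]. Speed limits (rad/s): [2.22, 2.22, 2.79, 3.14, 3.14, 3.14].

INTERFACE

Orientations are given as a 3x3 rotation matrix whose columns are the frame's x, y, z axes.
In Python, from cell import env, eyes gives the robot as it stands. The module is installed in compiled form; this text tells all that it offers.
- The arm moves only by the tool drive_tool, never from a script. Its argument "steps" is a list of rows, each a list of 7 numbers: the opening, from 0 (shut) to 1 (fully open), then the shift along the world's x, y, z as a fraction of full scale, then the turn, a rotation vector about the world's x, y, z as a fraction of full scale. In form: [[claw, x, y, z, ax, ay, az], ...]. A call has 1 to 20 rows; each row is the pose to reach, as a shift and turn from the pose commanded when the call began, turning the shorter way round; what a row does not reach only later rows make up. Full scale, the value 1, is 0.1 m for a shift and 360 degrees for a turn. A row lasts 1/12 s, in which the tool goes at most 41.7 mm and 7.16 degrees, less where a joint would pass 70% of its speed; a pose out of reach is approached as far as the arm can. A call with a number of a shift or a turn outside -1 to 1 is refused whole. A call with a gripper value outside its range is refused whole. The fingers move at their own pace and stop on an object; the grip force is fixed at half the most. Time passes only in rows, so rows that repeat a pose let the fingers close. It gives the time, the measured TCP pose, the force, the opening and the grip force at its end, in the units of the state.
- env.state(): the state, without advancing time (a new reading comes with each control period).
- eyes.read_camera(name): name is "scene" or "side" or "wrist"; returns a dict with "frame" (384x512x3 uint8, red, green, blue), "depth" (384x512 float32, mm along the optical axis (not along the pixel's ray), 0 where there is no reading), "fovy" (degrees; the focal length in pixels is half the picture's height over the tangent of half this angle, whatever the lens; pixels are square), "cx", "cy" (the principal point, pixels), "dist" ([k1, k2, p1, p2, k3] as OpenCV has them; the pictures are not rectified), "world_from_camera" (4x4, takes a point from camera to world coordinates); the wrist camera has in their place "mount" (4x4, takes a point from camera to tool coordinates, whose origin is the TCP and whose axes are the flange's). Camera axes: x right, y up, looking along -z (the intrinsics and any distortion apply to the point x, -y, -z); pixel columns grow to the right and rows downward; lengths in mm; the calibration is good to about 2 mm. A picture is of the moment at which its call begins: read the wrist's pose just before it.
- env.finish_job(): hands the job in; it is judged then, once.
The state is a dict: "t": time; "q": joint angles; "qvel": joint speeds; "effort": joint torques, N m; "tool_pos": TCP position; "ee_rot": TCP orientation; "contact_force": force on the tool from outside, world axes, zero at the start; "wrist_torque": the same for the moment, N m; "width": finger opening in mm; "grasp_force": force on a finger pad.
Only numpy, scipy, OpenCV 4.12 (cv2) and the standard library are available. Lean on these libraries where they do the work, as an engineer would, in place of code of your own. Each camera call takes 0.05 s, during which the arm holds its last target. There are 200 camera calls.

## Working session

There is one attempt and no reset: what is moved stays moved. The work goes in short steps, Python scripts to look and compute and a tool call to move; the robot and the scene stay as the last step left them, time stands still between calls to the robot, and variables do not carry over. Pictures are saved under pics/ and viewed, at most 10 in all, crops included, and the job is handed in when it is done.

Besides the shell and the picture viewer there is one more tool, called after "Emit:" as name(argument=value, ...) on one line, values as JSON. drive_tool: Moves the arm, as the interface text tells. Shift numbers are shares of 0.1 m and turn numbers shares of 360 degrees, none past 1 either way. Its arguments: {"type":"object","properties":{"steps":{"type":"array"}},"required":["steps"]}

```bash
mkdir -p pics
cat > h.py <<'E'
import numpy as np, cv2, pickle
from cell import env, eyes
def grab(name):
    s=env.state(); d=eyes.read_camera(name)
    if 'mount' in d:
        T=np.eye(4); T[:3,:3]=np.array(s['ee_rot']).reshape(3,3); T[:3,3]=s['tool_pos']
        d['world_from_camera']=T@np.array(d['mount'])
    d['world_from_camera']=np.array(d['world_from_camera'])
    pickle.dump(d,open(f'{name}.pkl','wb')); return d
def load(name): return pickle.load(open(f'{name}.pkl','rb'))
def K(d):
    f=192/np.tan(np.radians(d['fovy'])/2); return np.array([[f,0,d['cx']],[0,f,d['cy']],[0,0,1.]])
def cloud(d):
    v,u=np.mgrid[0:384,0:512]
    p=np.stack([u,v],-1).reshape(-1,1,2).astype(float)
    n=cv2.undistortPoints(p,K(d),np.array(d['dist'],float)).reshape(384,512,2)
    z=d['depth']; c=np.stack([n[...,0]*z,-n[...,1]*z,-z],-1)
    W=d['world_from_camera']; return c@W[:3,:3].T+W[:3,3]
def save(d,fn,crop=None,s=1):
    im=d['frame'][...,::-1]
    if crop: x0,y0,x1,y1=crop; im=im[y0:y1,x0:x1]
    cv2.imwrite('pics/'+fn,cv2.resize(im,None,fx=s,fy=s,interpolation=cv2.INTER_CUBIC))
def proj(d,P):
    W=np.linalg.inv(d['world_from_camera']); c=np.atleast_2d(P)@W[:3,:3].T+W[:3,3]
    c=c*[1,-1,-1]; return cv2.projectPoints(c,np.zeros(3),np.zeros(3),K(d),np.array(d['dist'],float))[0].reshape(-1,2)
E
python3 - <<'E'
from h import *
for n in ('scene','side'):
    d=grab(n); save(d,n+'0.png',s=1.5); print(n,d['world_from_camera'].round(2).tolist(),d['fovy'],d['dist'])
s=env.state(); print(s)
E
```

```text
scene [[-0.16, -0.9, 0.4, 873.37], [0.99, -0.15, 0.05, 34.44], [0.01, 0.4, 0.92, 820.44], [0.0, 0.0, 0.0, 1.0]] 57.62585400666458 [-0.0933778  0.         0.         0.         0.       ]
side [[0.95, 0.22, -0.23, 301.28], [-0.32, 0.68, -0.66, -619.44], [0.02, 0.7, 0.72, 757.3], [0.0, 0.0, 0.0, 1.0]] 48.915073289161455 [-0.0081594  0.         0.         0.         0.       ]
{'t': 0.1, 'q': array([-1.39295781e-01,  2.91151610e-01, -1.54014763e-01,  1.12674706e+00,
        6.97379705e-06,  1.43147391e+00]), 'qvel': array([-0.00110126, -0.0014061 ,  0.00299327, -0.00114273,  0.00011856,
       -0.00029596]), 'effort': array([ 6.19868915e-04, -5.37977386e+01,  3.31919432e+01,  9.26249544e-03,
       -2.26563770e-04,  3.33016703e-05]), 'tool_pos': array([5.24625980e+02, 6.06613115e-02, 2.44840794e+02]), 'ee_rot': array([[-2.65383461e-05,  9.99999389e-01, -1.10532214e-03],
       [ 9.99999987e-01,  2.67174379e-05,  1.62012328e-04],
       [ 1.62041761e-04, -1.10531783e-03, -9.99999376e-01]]), 'contact_force': array([-0.45031617, -0.23907116,  0.07975283]), 'wrist_torque': array([ 0.00132403,  0.00955484, -0.03012092]), 'grasp_force': 0.0, 'width': 85.4121737220845}
```

View pics/scene0.png

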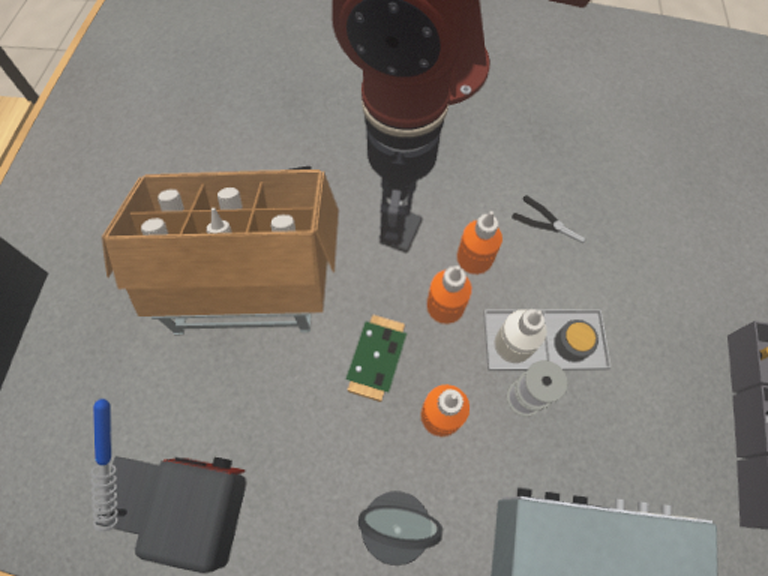

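View pics/side0.png

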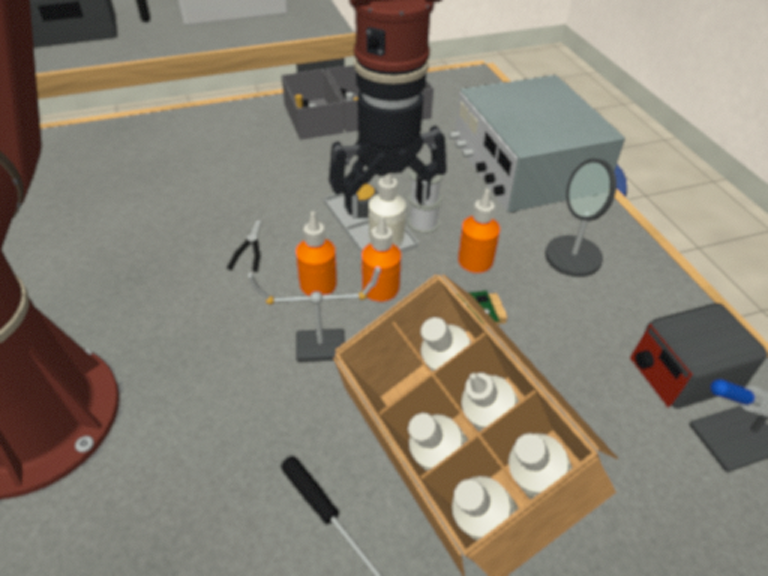

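The scene view (768-wide picture, +y to the right, the robot at the top) shows the spent bottle at (522,332) in the left bay of the tray, with the spools at (540,385) just below it. Orange look-alikes stand at (480,245), (450,292) and (446,408). The carton is at (220,240). Its only nozzle is mid back row at (217,225), and the empty cell is front row at the +y end, at (292,195). The side view agrees: nozzle at (483,390), empty cell at (395,385).

Next I fit the poses from depth.

```bash
cat > fit.py <<'E'
from h import *
from scipy.optimize import least_squares
t=np.radians(25)
def prof(h): return np.interp(h,[0,80,94,100,100.1,126,126.1,155],[32,32,14,14,16,16,9.5,3])
def carton_axes(psi):
    R=cv2.Rodrigues(np.array([0,0,psi]))[0]
    L=np.array([[np.cos(t),0,-np.sin(t)],[0,1,0],[np.sin(t),0,np.cos(t)]])
    return R@L
def boxes():
    B=[([-81.5,-142,0],[-77.5,142,145]),([77.5,-142,0],[81.5,142,145]),([-81.5,-142,0],[81.5,-138,145]),([-81.5,138,0],[81.5,142,145]),
       ([-1.5,-138,0],[1.5,138,130]),([-77.5,-48,0],[77.5,-45,130]),([-77.5,45,0],[77.5,48,130]),([-81.5,-142,-4],[81.5,142,0])]
    return [np.array(b,float) for b in B]
def sd(p):
    o=[]
    for a,b in boxes():
        q=np.abs(p-(a+b)/2)-(b-a)/2
        o.append(np.linalg.norm(np.maximum(q,0),axis=1)+np.minimum(q.max(1),0))
    return np.min(o,axis=0)
def pts(names,f):
    P=[]
    for n in names:
        d=load(n); c=cloud(d); hsv=cv2.cvtColor(d['frame'],cv2.COLOR_RGB2HSV); m=f(hsv)&(d['depth']>0); P.append(c[m])
    return P
brown=lambda h:(h[...,0]>5)&(h[...,0]<20)&(h[...,1]>70)&(h[...,1]<190)
white=lambda h:(h[...,1]<45)&(h[...,2]>150)
orange=lambda h:(h[...,0]<20)&(h[...,1]>200)&(h[...,2]>120)
def axisfit(P,p0,A,hmin=20):
    # base point p0, axes A (cols), solve offsets in A x,y (and z)
    def r(v):
        q=(P-p0)@A-[v[0],v[1],v[2]]
        return np.hypot(q[:,0],q[:,1])-prof(q[:,2])
    s=least_squares(r,[0,0,0],loss='soft_l1',f_scale=1.5); return s.x,np.abs(r(s.x))
E
cat > m.py <<'E'
from fit import *
for names in (['scene'],['side'],['scene','side']):
    P=np.vstack(pts(names,brown)); 
    P=P[(P[:,1]<0)&(P[:,1]>-520)&(P[:,0]>200)&(P[:,0]<800)&(P[:,2]>60)&(P[:,2]<240)]
    def r(v): return sd((P-[v[0],v[1],47+v[3]])@carton_axes(v[2]))
    best=min((least_squares(r,[*np.median(P,0)[:2],a,0],loss='soft_l1',f_scale=3) for a in (-.3,0,.3)),key=lambda s:s.cost)
    print(names,len(P),best.x.round(3),np.median(np.abs(r(best.x))).round(2))
np.save('carton.npy',best.x)
for n in ('scene','side'):
    c=cloud(load(n))
    P,=pts([n],white)
    T=P[(P[:,2]>10)&(P[:,2]<165)&(P[:,1]>40)&(P[:,0]>350)&(P[:,0]<750)]
    m=np.median(T[T[:,2]>90],0); T=T[np.hypot(*(T-m)[:,:2].T)<45]
    print(n,'white tray-ish',len(T),m)
    v,e=axisfit(T,np.array([m[0],m[1],2]),np.eye(3)); print(' base',(np.array([m[0],m[1],2])+v).round(1),np.median(e).round(2))
    O,=pts([n],orange); O=O[(O[:,2]>15)&(O[:,2]<90)]
    lab=cv2.kmeans(O[:,:2].astype(np.float32),3,None,(3,50,.1),5,cv2.KMEANS_PP_CENTERS); print(' orange',lab[2].round(0).tolist())
E
python3 m.py
```

```text
['scene'] 12448 [ 5.75045e+02 -2.44026e+02  1.91000e-01  5.44300e+00] 2.82
['side'] 14397 [ 5.70978e+02 -2.53905e+02  1.88000e-01  6.96000e-01] 1.3
['scene', 'side'] 26845 [ 5.75671e+02 -2.52521e+02  1.84000e-01  3.28300e+00] 1.82
scene white tray-ish 573 [664.96777455 211.59266566 113.36435314]
 base [673.6 230.5   9.3] 6.71
 orange [[732.0, 86.0], [553.0, 70.0], [453.0, 109.0]]
side white tray-ish 36 [583.26628785 115.94843841 124.56165193]
 base [545.5  88.2   2.9] 1.19
 orange [[446.0, 108.0], [718.0, 84.0], [543.0, 68.0]]
```

Run:
```python
from fit import *
for n in ('scene','side'):
    d=load(n); c=cloud(d); hsv=cv2.cvtColor(d['frame'],cv2.COLOR_RGB2HSV)
    m=(d['depth']>0)&(np.abs(c[...,2])<25)&(hsv[...,1]<40)
    P=c[m]; A=np.c_[P[:,:2],np.ones(len(P))]; k=np.linalg.lstsq(A,P[:,2],rcond=None)[0]
    print(n,m.sum(),k.round(4),np.std(P[:,2]-A@k).round(2), np.median(P[:,2]))
    # draw model carton on image
    b=np.load('carton.npy'); b[3]=0
    im=d['frame'][...,::-1].copy(); im=cv2.resize(im,None,fx=3,fy=3,interpolation=cv2.INTER_CUBIC)
    R=carton_axes(b[2])
    for lo,hi in boxes()[:7]:
        cs=np.array([[x,y,hi[2]] for x,y in ((lo[0],lo[1]),(hi[0],lo[1]),(hi[0],hi[1]),(lo[0],hi[1]))])@R.T+[b[0],b[1],47]
        cv2.polylines(im,[(proj(d,cs)*3+1).astype(int)],True,(0,255,0),1)
    cv2.imwrite('pics/ov_%s.png'%n, im[280:680,170:800] if n=='scene' else im[520:1120,600:1300])
a=cv2.imread('pics/ov_scene.png');b=cv2.imread('pics/ov_side.png')
a=cv2.resize(a,None,fx=.65,fy=.65);b=cv2.resize(b,None,fx=.55,fy=.55)
H=max(a.shape[0],b.shape[0]); o=np.zeros((H,a.shape[1]+b.shape[1],3),np.uint8);o[:a.shape[0],:a.shape[1]]=a;o[:b.shape[0],a.shape[1]:]=b
cv2.imwrite('pics/ov.png',o);print(o.shape)
```

```text
scene 143084 [0.0012 0.0005 0.0946] 2.87 0.31428017957938437
side 101950 [ 2.100e-03 -2.000e-04 -6.782e-01] 3.81 -0.4749378291546691
(330, 795, 3)
```

View pics/ov.png

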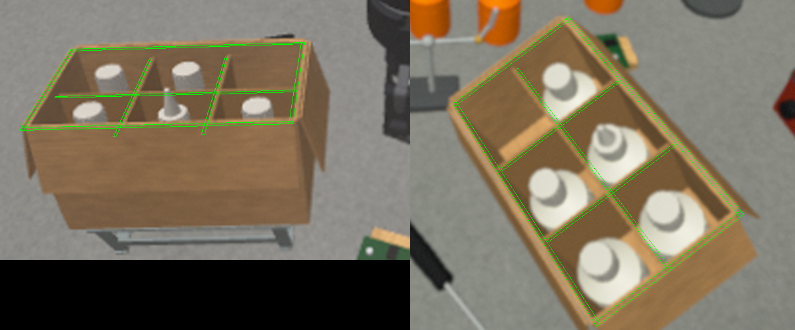

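The overlay of the fitted carton is within about 5 mm in both views: fresh bottle in the mid-back cell, free cell front at +y. Next I measure the spent bottle, tray, spools and third hand.

```bash
cat > m2.py <<'E'
from fit import *
def region(n,x0,y0,x1,y1,f=None,zmin=5,zmax=400):
    d=load(n); c=cloud(d); hsv=cv2.cvtColor(d['frame'],cv2.COLOR_RGB2HSV)
    m=np.zeros((384,512),bool); m[int(y0/1.5):int(y1/1.5),int(x0/1.5):int(x1/1.5)]=1
    m&=(d['depth']>0)&(c[...,2]>zmin)&(c[...,2]<zmax)
    if f: m&=f(hsv)
    return c[m]
w=lambda h:(h[...,1]<60)&(h[...,2]>120)
for n,r in (('scene',(495,305,546,362)),('side',(368,172,408,240))):
    P=region(n,*r,w,25,160); m=np.median(P[P[:,2]>85],0); P=P[np.hypot(*(P-m)[:,:2].T)<40]
    p0=np.array([m[0],m[1],2]); v,e=axisfit(P,p0,np.eye(3)); print(n,len(P),'spent base',(p0+v).round(1),np.median(e).round(2),len(P),m.round(0))
S=region('scene',515,358,568,392,None,100,130); print('spool top n',len(S),S.min(0).round(0),S.max(0).round(0),np.median(S,0).round(0))
S=region('side',296,255,385,310,None,60,200); print('thirdhand bar',S.min(0).round(0),S.max(0).round(0))
S=region('side',296,330,345,360,None,8,25); print('foot',S.mean(0).round(0))
S=region('scene',560,320,598,360,None,30,60); print('cleaner',S.mean(0).round(0))
# tray corners by bench-plane at z=12 (scene pixels/1.5)
d=load('scene'); c=d['world_from_camera']
for u,v in ((486,310),(605,310),(608,369),(489,370)):
    n=cv2.undistortPoints(np.array([[[u/1.5,v/1.5]]]),K(d),np.array(d['dist'],float))[0,0]
    r=c[:3,:3]@np.array([n[0],-n[1],-1]); o=c[:3,3]; print('tray',(o+r*(12-o[2])/r[2]).round(1))
# bottles in carton
b=np.load('carton.npy');A=carton_axes(b[2])
for n in ('scene','side'):
    d=load(n);C=cloud(d);hsv=cv2.cvtColor(d['frame'],cv2.COLOR_RGB2HSV);m=w(hsv)&(d['depth']>0)
    q=(C[m]-[b[0],b[1],47])@A
    for i,cx in enumerate((-39.5,39.5)):
        for cy in (-93,0,93):
            k=(np.abs(q[:,0]-cx)<42)&(np.abs(q[:,1]-cy)<45)&(q[:,2]>20)&(q[:,2]<160)
            if k.sum()<60: print(n,cx,cy,k.sum());continue
            p0=np.array([cx-5.5,cy,0]);v,e=axisfit(q[k],p0,np.eye(3)); print(n,cx,cy,k.sum(),'base in carton',(p0+v).round(1),np.median(e).round(2),'top',np.percentile(q[k][:,2],99).round(0))
E
python3 m2.py
```

```text
scene 878 spent base [599.  208.    2.3] 0.73 878 [608. 203.  95.]
side 675 spent base [598.1 207.8   1.2] 1.07 675 [587. 193. 120.]
spool top n 481 [652. 206. 108.] [697. 263. 116.] [677. 233. 112.]
thirdhand bar [391. -30.  60.] [546. 136. 164.]
foot [416.  -7.  15.]
cleaner [587. 302.  43.]
tray [550.3 158.5  12. ]
tray [518.4 358.6  12. ]
tray [620.  363.3  12. ]
tray [650.5 171.8  12. ]
scene -39.5 -93 175 base in carton [-48.3 -90.    5.3] 1.73 top 135.0
scene -39.5 0 200 base in carton [-47.9   4.    7.2] 1.28 top 135.0
scene -39.5 93 13
scene 39.5 -93 149 base in carton [ 31.5 -89.4   6.2] 2.22 top 135.0
scene 39.5 0 149 base in carton [31.4  4.2  0.2] 1.1 top 157.0
scene 39.5 93 153 base in carton [31.3 97.1  4.5] 2.96 top 135.0
side -39.5 -93 1264 base in carton [-48.9 -89.6   1.9] 1.3 top 135.0
side -39.5 0 1036 base in carton [-49.1   3.3   1.9] 1.35 top 136.0
side -39.5 93 42
side 39.5 -93 1187 base in carton [ 30.  -89.5   1.7] 1.28 top 135.0
side 39.5 0 962 base in carton [29.7  3.4  1.2] 1.04 top 156.0
side 39.5 93 756 base in carton [29.5 96.2  1.7] 1.39 top 135.0
```

Emit:
drive_tool(steps=[[0.7, 0.3, 0.4, 0.2, 0, 0, 0.02], [0.7, 0.6, 0.8, 0.4, 0, 0, 0.04], [0.7, 0.7, 1, 0.4, 0, 0, 0.06], [0.7, 0.7, 1, 0.4, 0, 0, 0.08], [0.7, 0.7, 1, 0.4, 0, 0, 0.1], [0.7, 0.7, 1, 0.4, 0, 0, 0.1]])

```text
t: 0.6
tool_pos: [595.0, 100.8, 284.6]
ee_rot: [[-0.594, 0.805, -0.001], [0.805, 0.594, -0.0], [0.001, -0.001, -1.0]]
contact_force: [0.1, -1.4, -1.1]
width: 59.9
grasp_force: 0.0
```

```bash
python3 -c "
from h import *
s=env.state();print(s['q'].round(2),s['tool_pos'].round(1),s['ee_rot'].round(3).tolist())"
```

```text
[ 0.05  0.43  0.15  1.3  -0.    0.98] [595.  100.8 284.6] [[-0.594, 0.805, -0.001], [0.805, 0.594, -0.0], [0.001, -0.001, -1.0]]
```

Emit:
drive_tool(steps=[[0.7, 0.03, 0.4, 0, 0, 0, 0.02], [0.7, 0.03, 0.8, 0, 0, 0, 0.04], [0.7, 0.03, 1, 0, 0, 0, 0.06], [0.7, 0.03, 1, 0, 0, 0, 0.08], [0.7, 0.03, 1, -0.1, 0, 0, 0.1], [0.7, 0.03, 1, -0.2, 0, 0, 0.12], [0.7, 0.03, 1, -0.3, 0, 0, 0.14], [0.7, 0.03, 1, -0.4, 0, 0, 0.16], [0.7, 0.03, 1, -0.4, 0, 0, 0.178], [0.7, 0.03, 1, -0.4, 0, 0, 0.178]])

```text
t: 1.43
tool_pos: [597.3, 199.4, 244.4]
ee_rot: [[-0.984, -0.176, -0.002], [-0.176, 0.984, -0.0], [0.002, -0.0, -1.0]]
contact_force: [-0.3, 0.2, 0.5]
width: 59.9
grasp_force: 0.0
```

```bash
python3 -c "
from h import *
s=env.state();print(s['q'].round(2),s['tool_pos'].round(1))
d=grab('wrist');save(d,'w1.png',s=1.2)
P=[[598.5,208,z] for z in (157,128,102)];print(proj(d,P)*1.2)"
```

```text
[ 0.21  0.5   0.16  1.23 -0.    0.03] [597.3 199.4 244.4]
[[321.86227626 247.50482824]
 [320.4179633  233.06565348]
 [319.35905091 222.48517721]]
```

View pics/w1.png

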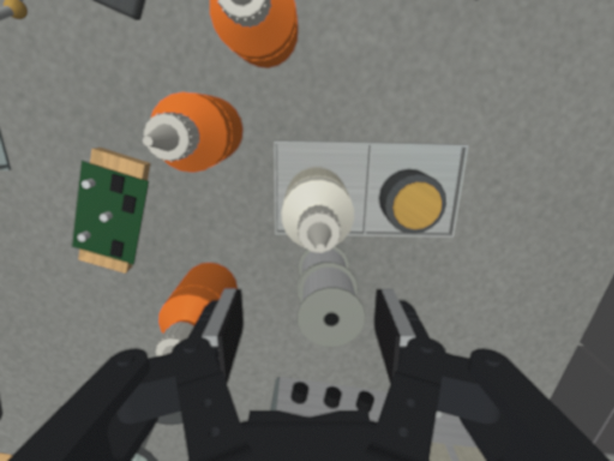

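The wrist view confirms the off-white spent bottle with its nozzle tip at (317,247), against a predicted (322,247). It stands in the bay at (320,190). The three orange bottles are clear of the fingers.

Emit:
drive_tool(steps=[[0.7, 0, 0.08, 0, 0, 0, 0], [0.7, 0, 0.08, 0, 0, 0, 0], [0.7, 0, 0.08, -0.25, 0, 0, 0], [0.7, 0, 0.08, -0.5, 0, 0, 0], [0.7, 0, 0.08, -0.75, 0, 0, 0], [0.7, 0, 0.08, -1, 0, 0, 0], [0.7, 0, 0.08, -1, 0, 0, 0]])

```text
t: 2.07
tool_pos: [595.2, 207.6, 140.8]
ee_rot: [[-0.985, -0.172, -0.007], [-0.172, 0.985, -0.002], [0.007, -0.0, -1.0]]
contact_force: [-0.9, 0.2, -0.2]
width: 60.2
grasp_force: 0.0
```

Emit:
drive_tool(steps=[[0.7, 0, 0, -0.15, 0, 0, 0], [0.7, 0, 0, -0.3, 0, 0, 0], [0.7, 0, 0, -0.35, 0, 0, 0], [0.7, 0, 0, -0.35, 0, 0, 0], [0.3, 0, 0, -0.35, 0, 0, 0], [0.2, 0, 0, -0.35, 0, 0, 0], [0.2, 0, 0, -0.35, 0, 0, 0], [0.2, 0, 0, -0.35, 0, 0, 0], [0.2, 0, 0, -0.35, 0, 0, 0], [0.2, 0, 0, -0.35, 0, 0, 0]])

```text
t: 2.9
tool_pos: [598.9, 208.1, 111.9]
ee_rot: [[-0.985, -0.175, 0.002], [-0.175, 0.985, 0.0], [-0.002, 0.0, -1.0]]
contact_force: [-0.9, -0.1, 6.3]
width: 30.5
grasp_force: 59.0
```

Run:
```python
from fit import *
A=carton_axes(.184);O=np.array([570.7,-249.9,47])
print('axis',A[:,2].round(4),'xup',A[:,0].round(4))
f=O+A@[-40,93,0]
for h in (110,115,150,200,270): print('free',h,(f+A[:,2]*h).round(1))
b=np.load('carton.npy');F=np.array([b[0],b[1],47])+A@[30.2,3.6,1.2]
F2=O+A@[34,0,0]
print('freshbase',F.round(1),F2.round(1))
for h in (110,170,280): print('fresh',h,(F+A[:,2]*h).round(1))
```

```text
axis [-0.4155 -0.0773  0.9063] xup [0.891  0.1658 0.4226]
free 110 [ 472.3 -173.6  129.8]
free 115 [ 470.3 -174.   134.3]
free 150 [ 455.7 -176.7  166. ]
free 200 [ 434.9 -180.6  211.4]
free 270 [ 405.9 -186.   274.8]
freshbase [ 601.4 -244.1   60.9] [ 601.  -244.3   61.4]
fresh 110 [ 555.7 -252.6  160.5]
fresh 170 [ 530.8 -257.2  214.9]
fresh 280 [ 485.1 -265.7  314.6]
```

Emit:
drive_tool(steps=[[0.2, 0, 0, 0.03, 0, 0, 0], [0.2, 0, 0, 0.06, 0, 0, 0], [0.2, 0, 0, 0.15, 0, 0, 0], [0.2, 0, 0, 0.3, 0, 0, 0], [0.2, 0, 0, 0.5, 0, 0, 0], [0.2, 0, 0, 0.7, 0, 0, 0], [0.2, 0, 0, 0.9, 0, 0, 0], [0.2, 0, 0, 1, 0, 0, 0]])

```text
t: 3.57
tool_pos: [598.9, 208.3, 213.6]
ee_rot: [[-0.985, -0.175, 0.003], [-0.175, 0.985, 0.001], [-0.003, 0.0, -1.0]]
contact_force: [0.2, -0.4, -0.0]
width: 30.4
grasp_force: 59.3
```

Emit:
drive_tool(steps=[[0.2, 0, 0, 0.3, 0, 0, 0], [0.2, -0.1, -0.1, 0.6, 0, 0, 0], [0.2, -0.2, -0.3, 0.9, 0, 0, 0], [0.2, -0.3, -0.5, 1, 0, 0, 0], [0.2, -0.4, -0.8, 1, 0, 0, 0], [0.2, -0.5, -1, 1, 0, 0, 0]])

```text
t: 4.07
tool_pos: [547.8, 106.5, 311.4]
ee_rot: [[-0.985, -0.175, 0.002], [-0.175, 0.985, -0.0], [-0.002, -0.001, -1.0]]
contact_force: [-0.3, 0.1, -1.0]
width: 30.6
grasp_force: 59.4
```

Emit:
drive_tool(steps=[[0.2, -0.1, -0.3, 0, 0, 0, 0], [0.2, -0.2, -0.6, 0, 0, 0, 0], [0.2, -0.3, -0.8, 0, 0, 0, 0], [0.2, -0.5, -1, 0, 0, 0, 0]])

```text
t: 4.4
tool_pos: [498.2, 6.6, 310.2]
ee_rot: [[-0.985, -0.174, 0.001], [-0.174, 0.985, -0.0], [-0.001, -0.0, -1.0]]
contact_force: [-0.4, -0.7, -0.1]
width: 30.7
grasp_force: 59.5
```

Emit:
drive_tool(steps=[[0.2, -0.1, -0.3, 0, 0.002, -0.011, 0], [0.2, -0.2, -0.6, 0, 0.004, -0.022, 0], [0.2, -0.3, -0.8, 0, 0.006, -0.033, 0], [0.2, -0.5, -1, 0, 0.008, -0.044, 0], [0.2, -0.5, -1, 0, 0.01, -0.055, 0], [0.2, -0.5, -1, 0, 0.0127, -0.0682, 0], [0.2, -0.5, -1, 0, 0.0127, -0.0682, 0]])

```text
t: 4.98
tool_pos: [445.5, -91.6, 309.2]
ee_rot: [[-0.892, -0.174, 0.417], [-0.155, 0.985, 0.078], [-0.424, 0.005, -0.906]]
contact_force: [-0.6, 0.8, -1.6]
width: 30.3
grasp_force: 59.6
```

Emit:
drive_tool(steps=[[0.2, -0.1, -0.2, 0, 0, 0, 0], [0.2, -0.2, -0.5, 0, 0, 0, 0], [0.2, -0.3, -0.8, 0, 0, 0, 0], [0.2, -0.4, -0.94, 0, 0, 0, 0], [0.2, -0.4, -0.94, 0, 0, 0, 0], [0.2, -0.4, -0.94, 0, 0, 0, 0], [0.2, -0.4, -0.94, 0, 0, 0, 0]])

```text
t: 5.57
tool_pos: [408.3, -185.7, 310.3]
ee_rot: [[-0.893, -0.176, 0.414], [-0.158, 0.984, 0.078], [-0.421, 0.004, -0.907]]
contact_force: [0.9, 1.0, -1.2]
width: 30.4
grasp_force: 59.8
```

```bash
python3 -c "
from fit import *
s=env.state();print(s['q'].round(2),s['tool_pos'].round(1),s['ee_rot'].round(3).tolist());print(carton_axes(.184).round(3).tolist())
d=grab('side');save(d,'s1.png',(180,130,460,384),2.2)"
```

```text
[-0.85 -0.12 -0.53  0.94  0.37 -0.99] [ 408.3 -185.7  310.3] [[-0.893, -0.176, 0.414], [-0.158, 0.984, 0.078], [-0.421, 0.004, -0.907]]
[[0.891, -0.183, -0.415], [0.166, 0.983, -0.077], [0.423, 0.0, 0.906]]
```

View pics/s1.png

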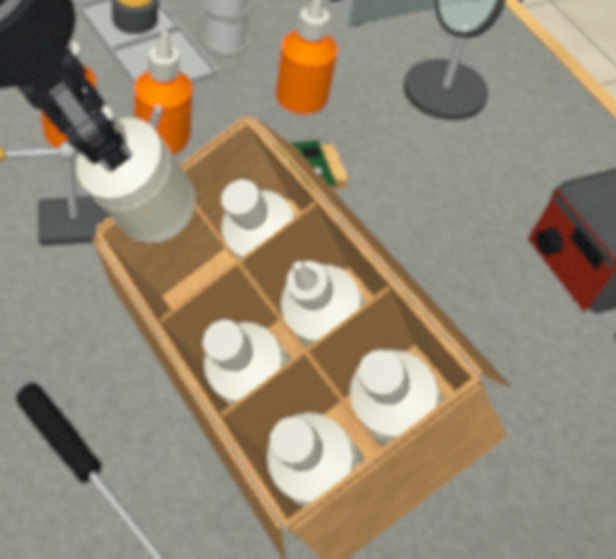

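Run:
```python
from fit import *
s=env.state();R=s['ee_rot'];p=s['tool_pos'];A=R*[1,1,-1]; A=np.c_[np.cross(A[:,1],A[:,2]),A[:,1],A[:,2]]
B=p-A[:,2]*110
d=load('side');C=cloud(d);h=cv2.cvtColor(d['frame'],cv2.COLOR_RGB2HSV)
m=(h[...,1]<60)&(h[...,2]>110)&(d['depth']>0);q=(C[m]-B)@A
k=(np.hypot(q[:,0],q[:,1])<48)&(q[:,2]>5)&(q[:,2]<90);q=q[k];print(len(q))
v,e=axisfit(q,np.zeros(3),np.eye(3));print(v.round(1),np.median(e))
for lo,hi in((5,40),(40,78)):
    w=q[(q[:,2]>lo)&(q[:,2]<hi)];r=least_squares(lambda v:np.hypot(w[:,0]-v[0],w[:,1]-v[1])-32,[0,0],loss='soft_l1');print(lo,len(w),r.x.round(1))
Ac=carton_axes(.184);O=np.array([570.7,-249.9,47]);print('base in carton',((B-O)@Ac).round(1))
```

```text
1579
[-0.9 -0.1  0.1] 0.48372221642051016
5 421 [-0.9 -0.2]
40 572 [-0.8 -0. ]
base in carton [-22.8  93.3 191.1]
```

Emit:
drive_tool(steps=[[0.2, -0.01, 0, -0.12, 0, 0, 0], [0.2, -0.027, -0.005, -0.344, 0, 0, 0], [0.2, -0.027, -0.005, -0.344, 0, 0, 0], [0.2, -0.027, -0.005, -0.344, 0, 0, 0], [0.2, -0.027, -0.005, -0.344, 0, 0, 0]])

```text
t: 6.03
tool_pos: [405.8, -186.1, 276.8]
ee_rot: [[-0.892, -0.177, 0.415], [-0.159, 0.984, 0.077], [-0.423, 0.003, -0.906]]
contact_force: [0.1, -0.5, -0.6]
width: 30.5
grasp_force: 59.8
```

Emit:
drive_tool(steps=[[0.2, 0.042, 0.008, -0.091, 0, 0, 0], [0.2, 0.083, 0.015, -0.181, 0, 0, 0], [0.2, 0.125, 0.023, -0.272, 0, 0, 0], [0.2, 0.166, 0.031, -0.362, 0, 0, 0], [0.2, 0.208, 0.039, -0.453, 0, 0, 0], [0.2, 0.208, 0.039, -0.453, 0, 0, 0], [0.2, 0.208, 0.039, -0.453, 0, 0, 0]])

```text
t: 6.62
tool_pos: [426.5, -182.5, 231.3]
ee_rot: [[-0.892, -0.177, 0.415], [-0.159, 0.984, 0.077], [-0.422, 0.003, -0.906]]
contact_force: [-0.6, -0.2, -0.6]
width: 30.4
grasp_force: 59.8
```

```bash
cat > where.py <<'E'
from fit import *
s=env.state();A=carton_axes(.184);O=np.array([570.7,-249.9,47])
print('base in carton',((s['tool_pos']+s['ee_rot'][:,2]*110-O)@A).round(1),'tcp',((s['tool_pos']-O)@A).round(1),'F',s['contact_force'].round(1),'w',s['width'].round(1),s['q'].round(2),s['t'])
E
python3 where.py
```

```text
Traceback (most recent call last):
  File "where.py", line 3, in <module>
    print('base in carton',((s['tool_pos']+s['ee_rot'][:,2]*110-O)@A).round(1),'tcp',((s['tool_pos']-O)@A).round(1),'F',s['contact_force'].round(1),'w',s['width'].round(1),s['q'].round(2),s['t'])
                                                                                                                                                        ^^^^^^^^^^^^^^^^
AttributeError: 'float' object has no attribute 'round'
```

```bash
sed -i "s/s\['width'\].round(1)/round(s['width'],1)/" where.py; python3 where.py
```

```text
base in carton [-39.5  92.7 111.8] tcp [-39.4  92.6 221.8] F [-0.6 -0.2 -0.6] w 30.4 [-0.81 -0.04 -0.67  0.69  0.36 -0.94] 6.6167
```

Emit:
drive_tool(steps=[[0.2, 0.042, 0.008, -0.091, 0, 0, 0], [0.2, 0.083, 0.015, -0.181, 0, 0, 0], [0.2, 0.125, 0.023, -0.272, 0, 0, 0], [0.2, 0.166, 0.031, -0.362, 0, 0, 0], [0.2, 0.208, 0.039, -0.453, 0, 0, 0], [0.2, 0.208, 0.039, -0.453, 0, 0, 0], [0.2, 0.208, 0.039, -0.453, 0, 0, 0]])

```text
t: 7.2
tool_pos: [447.1, -178.8, 186.0]
ee_rot: [[-0.892, -0.176, 0.415], [-0.158, 0.984, 0.077], [-0.422, 0.003, -0.906]]
contact_force: [-0.5, -0.0, -0.6]
width: 30.6
grasp_force: 59.8
```

```bash
python3 where.py
```

```text
base in carton [-39.7  92.5  61.9] tcp [-39.6  92.5 171.9] F [-0.5 -0.  -0.6] w 30.6 [-0.76  0.04 -0.73  0.54  0.35 -0.89] 7.2
```

Emit:
drive_tool(steps=[[0.2, 0.042, 0.008, -0.091, 0, 0, 0], [0.2, 0.083, 0.015, -0.181, 0, 0, 0], [0.2, 0.125, 0.023, -0.272, 0, 0, 0], [0.2, 0.166, 0.031, -0.362, 0, 0, 0], [0.2, 0.208, 0.039, -0.453, 0, 0, 0], [0.2, 0.224, 0.042, -0.489, 0, 0, 0], [0.2, 0.224, 0.042, -0.489, 0, 0, 0], [0.2, 0.224, 0.042, -0.489, 0, 0, 0]])

```text
t: 7.87
tool_pos: [469.4, -174.8, 137.1]
ee_rot: [[-0.892, -0.176, 0.415], [-0.158, 0.984, 0.077], [-0.422, 0.003, -0.906]]
contact_force: [0.4, -0.5, -0.9]
width: 30.2
grasp_force: 59.8
```

Emit:
drive_tool(steps=[[0.2, -0.018, -0.003, -0.026, 0, 0, 0], [0.2, -0.018, -0.003, -0.035, 0, 0, 0], [0.2, -0.018, -0.003, -0.044, 0, 0, 0], [0.2, -0.018, -0.003, -0.05, 0, 0, 0], [0.2, -0.018, -0.003, -0.05, 0, 0, 0]])

```text
t: 8.28
tool_pos: [467.4, -174.8, 131.4]
ee_rot: [[-0.893, -0.176, 0.415], [-0.158, 0.984, 0.077], [-0.422, 0.003, -0.906]]
contact_force: [0.7, 0.7, -0.8]
width: 30.4
grasp_force: 59.8
```

```bash
python3 where.py
```

```text
base in carton [-43.9  92.7   3.6] tcp [-43.9  92.7 113.6] F [ 0.7  0.7 -0.8] w 30.4 [-0.72  0.15 -0.79  0.35  0.34 -0.84] 8.2833
```

Emit:
drive_tool(steps=[[0.2, 0.004, 0, -0.009, 0, 0, 0], [0.2, 0.008, 0.002, -0.018, 0, 0, 0], [0.2, 0.012, 0.002, -0.027, 0, 0, 0], [0.2, 0.014, 0.003, -0.032, 0, 0, 0], [0.2, 0.014, 0.003, -0.032, 0, 0, 0]])

```text
t: 8.7
tool_pos: [469.7, -175.7, 129.1]
ee_rot: [[-0.892, -0.175, 0.417], [-0.158, 0.985, 0.075], [-0.423, 0.001, -0.906]]
contact_force: [-1.0, -5.6, 3.0]
width: 30.1
grasp_force: 61.5
```

```bash
python3 where.py
```

```text
base in carton [-42.9  91.1   0.7] tcp [-43.   91.4 110.7] F [-1.  -5.6  3. ] w 30.1 [-0.71  0.16 -0.79  0.34  0.34 -0.84] 8.7
```

```bash
python3 -c "
from fit import *
d=grab('side');save(d,'s2.png',(170,60,410,300),2.5)"
```

```text
(no output)
```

View pics/s2.png

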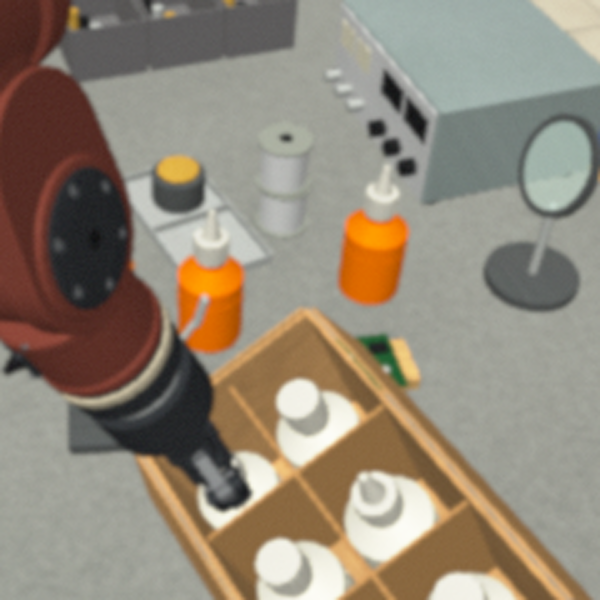

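Run:
```python
from fit import *
d=load('side');C=cloud(d)
for u,v in ((200,300),(203,305),(195,315),(190,325),(187,330)):
    U,V=int(u/2.5+170),int(v/2.5+60); print((u,v),C[V-1:V+2,U-1:U+2].reshape(-1,3).round(0)[[3,4,5]].tolist())
foot=C[int(435/2.5+60),int(90/2.5+170)];print('foot',foot.round(0))
s=env.state();R=s['ee_rot'];p=s['tool_pos']
for h in (54,100,150,200,250): print(h,(p-R[:,2]*(h+5)).round(0))
print(s['contact_force'],s['wrist_torque'],s['effort'].round(1))
```

```text
(200, 300) [[529.0, 68.0, 68.0], [501.0, -25.0, 161.0], [502.0, -28.0, 163.0]]
(203, 305) [[500.0, -26.0, 157.0], [502.0, -29.0, 158.0], [504.0, -29.0, 158.0]]
(195, 315) [[525.0, 70.0, 48.0], [496.0, -28.0, 148.0], [498.0, -27.0, 146.0]]
(190, 325) [[491.0, -21.0, 131.0], [492.0, -25.0, 135.0], [494.0, -25.0, 134.0]]
(187, 330) [[487.0, -20.0, 126.0], [489.0, -22.0, 127.0], [490.0, -25.0, 129.0]]
foot [401. -16.  13.]
54 [ 445. -180.  183.]
100 [ 426. -184.  224.]
150 [ 405. -187.  270.]
200 [ 384. -191.  315.]
250 [ 364. -195.  360.]
[-2.04718244 -4.18274745  2.67629193] [-0.64103315  0.33868458 -0.22451848] [  2.5 -37.1  24.6  -1.8   2.3   0. ]
```

Run:
```python
from fit import *
A=carton_axes(.184);O=np.array([570.7,-249.9,47])
for n in ('side','scene'):
    d=load(n);q=(cloud(d)-O)@A;h=cv2.cvtColor(d['frame'],cv2.COLOR_RGB2HSV);m=brown(h)&(d['depth']>0);q=q[m]
    for nm,ax,c,lo,hi,oth in (('+y wall back cell',1,138,-1,1,(10,70)),('+y wall front',1,138,-1,1,(-70,-10)),('div y46',1,46.5,-1,1,(10,70)),('div y46 front',1,46.5,-1,1,(-70,-10))):
        k=(np.abs(q[:,1]-c)<14)&(q[:,0]>oth[0])&(q[:,0]<oth[1])&(q[:,2]>40)&(q[:,2]<125)
        print(n,nm,k.sum(),np.percentile(q[k][:,1],[10,50,90]).round(1) if k.sum() else '')
    k=(np.abs(q[:,0]-77.5)<14)&(q[:,2]>60)&(q[:,2]<125)&(np.abs(q[:,1])<130);print('back wall x',k.sum(),np.percentile(q[k][:,0],[10,50,90]).round(1))
    k=(np.abs(q[:,2])<20)&(np.abs(q[:,0])<70)&(np.abs(q[:,1])<130);print('floor',k.sum(),np.percentile(q[k][:,2],[10,50,90]).round(1))
d=load('side');h=cv2.cvtColor(d['frame'],cv2.COLOR_RGB2HSV);m=(h[...,1]<60)&(h[...,2]>110)&(d['depth']>0);q=(cloud(d)[m]-O)@A
k=(q[:,0]<0)&(q[:,1]>50)&(q[:,1]<138)&(q[:,2]>10)&(q[:,2]<94);w=q[k];r=least_squares(lambda v:np.hypot(w[:,0]-v[0],w[:,1]-v[1])-prof(w[:,2]-v[2]),[-43,92,0],loss='soft_l1');print('placed',k.sum(),r.x)
```

```text
side +y wall back cell 491 [137.4 138.5 139.4]
side +y wall front 206 [137.2 138.1 139.4]
side div y46 583 [44.5 45.3 46.1]
side div y46 front 571 [44.3 45.1 45.8]
back wall x 756 [67.8 77.3 77.9]
floor 457 [-1.7  0.2 13.5]
scene +y wall back cell 79 [142.9 143.1 143.4]
scene +y wall front 3 [151.4 151.7 151.8]
scene div y46 31 [47.5 47.8 48.1]
scene div y46 front 51 [47.1 47.4 47.9]
back wall x 60 [90.1 91.1 91.4]Traceback (most recent call last):
  File "<stdin>", line 9, in <module>
    return _quantile_unchecked(
        a, q, axis, out, overwrite_input, method, keepdims, weights)
    return _ureduce(a,
                    func=_quantile_ureduce_func,
    ...<5 lines>...
                    overwrite_input=overwrite_input,
                    method=method)
    r = func(a, **kwargs)
    result = _quantile(arr,
                       quantiles=q,
    ...<2 lines>...
                       out=out,
                       weights=wgt)
    slices_having_nans = np.isnan(arr[-1, ...])
                                  ~~~^^^^^^^^^
IndexError: index -1 is out of bounds for axis 0 with size 0
```

Emit:
drive_tool(steps=[[0.2, 0.004, -0.02, 0, 0, 0, 0], [0.2, 0.007, -0.04, 0, 0, 0, 0], [0.2, 0.007, -0.04, 0, 0, 0, 0], [0.2, 0.007, -0.04, 0, 0, 0, 0]])

```text
t: 9.08
tool_pos: [469.5, -178.4, 128.0]
ee_rot: [[-0.893, -0.176, 0.415], [-0.158, 0.984, 0.078], [-0.422, 0.004, -0.907]]
contact_force: [-0.7, -0.0, -0.6]
width: 30.5
grasp_force: 61.4
```

```bash
python3 where.py
```

```text
base in carton [-44.2  88.9  -0.1] tcp [-44.1  88.8 109.9] F [-0.7 -0.  -0.6] w 30.5 [-0.72  0.16 -0.78  0.35  0.34 -0.85] 9.0833
```

Emit:
drive_tool(steps=[[0.2, 0.004, 0, -0.009, 0, 0, 0], [0.2, 0.006, 0, -0.014, 0, 0, 0], [0.2, 0.008, 0.002, -0.018, 0, 0, 0], [0.2, 0.008, 0.002, -0.018, 0, 0, 0], [0.2, 0.008, 0.002, -0.018, 0, 0, 0]])

```text
t: 9.5
tool_pos: [469.7, -178.8, 127.6]
ee_rot: [[-0.893, -0.174, 0.415], [-0.157, 0.985, 0.076], [-0.422, 0.002, -0.907]]
contact_force: [-26.4, -1.7, 35.7]
width: 30.7
grasp_force: 66.8
```

```bash
python3 where.py
```

```text
base in carton [-44.3  88.3  -0.5] tcp [-44.2  88.4 109.5] F [-26.4  -1.7  35.7] w 30.7 [-0.72  0.16 -0.78  0.34  0.34 -0.85] 9.5
```

Emit:
drive_tool(steps=[[0.2, -0.006, 0, 0.015, 0, 0, 0], [0.2, -0.006, 0, 0.015, 0, 0, 0], [0.4, -0.006, 0, 0.015, 0, 0, 0], [0.45, -0.006, 0, 0.015, 0, 0, 0], [0.45, -0.006, 0, 0.015, 0, 0, 0], [0.45, -0.006, 0, 0.015, 0, 0, 0], [0.45, -0.006, 0, 0.015, 0, 0, 0]])

```text
t: 10.08
tool_pos: [470.9, -179.7, 128.6]
ee_rot: [[-0.892, -0.175, 0.417], [-0.158, 0.985, 0.075], [-0.423, 0.001, -0.906]]
contact_force: [-0.2, -6.0, 3.5]
width: 38.0
grasp_force: 0.0
```

```bash
python3 where.py
```

```text
base in carton [-42.7  86.9  -0. ] tcp [-42.8  87.2 110. ] F [-0.2 -6.   3.5] w 38.0 [-0.72  0.16 -0.78  0.34  0.34 -0.85] 10.0833
```

Emit:
drive_tool(steps=[[0.45, -0.02, -0.004, 0.045, 0, 0, 0], [0.45, -0.06, -0.012, 0.136, 0, 0, 0], [0.45, -0.125, -0.023, 0.272, 0, 0, 0], [0.45, -0.208, -0.039, 0.453, 0, 0, 0], [0.45, -0.291, -0.054, 0.634, 0, 0, 0], [0.45, -0.374, -0.07, 0.815, 0, 0, 0], [0.45, -0.415, -0.077, 0.906, 0, 0, 0], [0.45, -0.415, -0.077, 0.906, 0, 0, 0], [0.45, -0.415, -0.077, 0.906, 0, 0, 0]])

```text
t: 10.83
tool_pos: [428.4, -186.1, 218.6]
ee_rot: [[-0.892, -0.176, 0.416], [-0.158, 0.984, 0.077], [-0.423, 0.003, -0.906]]
contact_force: [-0.4, -0.2, -0.4]
width: 38.2
grasp_force: 0.0
```

```bash
python3 where.py
python3 - <<'E'
from fit import *
A=carton_axes(.184);O=np.array([570.7,-249.9,47])
d=grab('side');save(d,'s3.png',(200,150,440,384),2.5)
h=cv2.cvtColor(d['frame'],cv2.COLOR_RGB2HSV);m=(h[...,1]<60)&(h[...,2]>110)&(d['depth']>0);q=(cloud(d)[m]-O)@A
for cx,cy in ((-39.5,93),(39.5,0)):
    k=(abs(q[:,0]-cx)<38)&(abs(q[:,1]-cy)<44)&(q[:,2]>10)&(q[:,2]<160);v,e=axisfit(q[k],np.array([cx-5.5,cy,0]),np.eye(3));print(k.sum(),v+[cx-5.5,cy,0],np.median(e))
E
```

```text
base in carton [-43.7  88.7  99.7] tcp [-43.7  88.8 209.7] F [-0.4 -0.2 -0.4] w 38.2 [-0.81 -0.02 -0.69  0.65  0.36 -0.94] 10.8333
652 [-4.57828712e+01  8.83222129e+01 -1.17493682e-02] 0.8039497164817053
945 [ 3.38344107e+01  4.07635104e-01 -8.15858382e-03] 0.9509927006959558
```

View pics/s3.png

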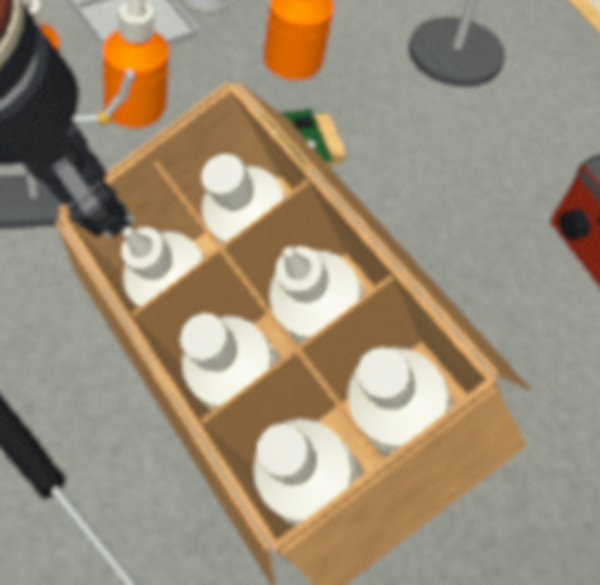

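The side view shows the spent bottle seated at (150,260) in the front +y cell, with a fitted base of (-45.8, 88.3, 0) in carton axes. The only other nozzle is at (297,270) in the mid-back cell, and that is the fresh bottle. The flat caps at (225,180), (205,335), (385,375) and (285,450) are unmoved.

Emit:
drive_tool(steps=[[0.55, 0.2, -0.18, 0.1, 0, 0, 0], [0.55, 0.4, -0.36, 0.2, 0, 0, 0], [0.55, 0.6, -0.54, 0.3, 0, 0, 0], [0.55, 0.859, -0.739, 0.331, 0, 0, 0], [0.55, 0.859, -0.739, 0.331, 0, 0, 0], [0.55, 0.859, -0.739, 0.331, 0, 0, 0], [0.55, 0.859, -0.739, 0.331, 0, 0, 0]])

```text
t: 11.47
tool_pos: [513.7, -258.9, 249.8]
ee_rot: [[-0.894, -0.176, 0.413], [-0.157, 0.984, 0.08], [-0.42, 0.006, -0.907]]
contact_force: [-0.1, 0.3, -0.1]
width: 47.4
grasp_force: 0.0
```

```bash
python3 where.py
```

```text
base in carton [33.2  1.9 98.2] tcp [ 33.4   1.6 208.2] F [-0.1  0.3 -0.1] w 47.4 [-0.79  0.17 -0.39  0.76  0.36 -0.92] 11.4667
```

Emit:
drive_tool(steps=[[0.55, 0.02, -0.01, 0, 0, 0, 0], [0.55, 0.08, 0.01, -0.16, 0, 0, 0], [0.55, 0.16, 0.02, -0.33, 0, 0, 0], [0.55, 0.24, 0.04, -0.5, 0, 0, 0], [0.55, 0.31, 0.05, -0.65, 0, 0, 0], [0.55, 0.36, 0.06, -0.76, 0, 0, 0], [0.55, 0.41, 0.065, -0.866, 0, 0, 0], [0.55, 0.41, 0.065, -0.866, 0, 0, 0], [0.55, 0.41, 0.065, -0.866, 0, 0, 0]])

```text
t: 12.22
tool_pos: [554.6, -252.6, 164.6]
ee_rot: [[-0.893, -0.176, 0.414], [-0.158, 0.984, 0.078], [-0.421, 0.005, -0.907]]
contact_force: [-0.2, -0.0, -0.0]
width: 46.8
grasp_force: 0.0
```

```bash
python3 where.py
```

```text
base in carton [34.7  0.4  3.5] tcp [ 34.9   0.3 113.5] F [-0.2 -0.  -0. ] w 46.8 [-0.72  0.3  -0.47  0.53  0.34 -0.85] 12.2167
```

Emit:
drive_tool(steps=[[0.55, 0.012, 0.002, -0.027, 0, 0, 0], [0.55, 0.012, 0.002, -0.027, 0, 0, 0], [0.2, 0.012, 0.002, -0.027, 0, 0, 0], [0.2, 0.012, 0.002, -0.027, 0, 0, 0], [0.2, 0.012, 0.002, -0.027, 0, 0, 0], [0.2, 0.012, 0.002, -0.027, 0, 0, 0], [0.2, 0.012, 0.002, -0.027, 0, 0, 0], [0.2, 0.012, 0.002, -0.027, 0, 0, 0]])

```text
t: 12.88
tool_pos: [556.4, -253.3, 163.1]
ee_rot: [[-0.892, -0.176, 0.416], [-0.158, 0.984, 0.077], [-0.423, 0.003, -0.906]]
contact_force: [-3.2, 0.8, 6.7]
width: 30.3
grasp_force: 58.9
```

```bash
python3 where.py
```

```text
base in carton [35.7 -0.8  1.4] tcp [ 35.7  -0.7 111.4] F [-3.2  0.8  6.7] w 30.3 [-0.72  0.3  -0.47  0.52  0.34 -0.85] 12.8833
```

Emit:
drive_tool(steps=[[0.2, -0.013, -0.002, 0.027, 0, 0, 0], [0.2, -0.042, -0.008, 0.091, 0, 0, 0], [0.2, -0.1, -0.019, 0.218, 0, 0, 0], [0.2, -0.166, -0.031, 0.362, 0, 0, 0], [0.2, -0.249, -0.046, 0.544, 0, 0, 0], [0.2, -0.332, -0.062, 0.725, 0, 0, 0], [0.2, -0.415, -0.077, 0.906, 0, 0, 0], [0.2, -0.415, -0.077, 0.906, 0, 0, 0]])

```text
t: 13.55
tool_pos: [515.0, -262.3, 256.7]
ee_rot: [[-0.891, -0.175, 0.418], [-0.159, 0.985, 0.074], [-0.425, -0.001, -0.905]]
contact_force: [0.8, -0.9, -1.3]
width: 30.4
grasp_force: 60.0
```

Emit:
drive_tool(steps=[[0.2, -0.083, -0.015, 0.181, 0, 0, 0], [0.2, -0.166, -0.031, 0.362, 0, 0, 0], [0.2, -0.249, -0.046, 0.544, 0, 0, 0], [0.2, -0.332, -0.062, 0.725, 0, 0, 0], [0.2, -0.332, -0.062, 0.725, 0, 0, 0], [0.2, -0.332, -0.062, 0.725, 0, 0, 0]])

```text
t: 14.05
tool_pos: [481.7, -267.5, 325.3]
ee_rot: [[-0.893, -0.175, 0.416], [-0.158, 0.985, 0.076], [-0.422, 0.003, -0.906]]
contact_force: [0.6, -0.0, -2.4]
width: 30.3
grasp_force: 60.4
```

```bash
python3 where.py
```

```text
base in carton [ 35.4  -1.2 180.6] tcp [ 35.5  -1.  290.6] F [ 0.6 -0.  -2.4] w 30.3 [-0.85  0.08 -0.29  0.97  0.37 -0.98] 14.05
```

Emit:
drive_tool(steps=[[0.2, 0, 0.15, 0.05, 0, 0, 0], [0.2, 0.05, 0.4, 0.05, 0, 0, 0], [0.2, 0.1, 0.7, 0.05, 0, 0, 0], [0.2, 0.2, 1, 0.05, 0, 0, 0]])

```text
t: 14.38
tool_pos: [500.9, -165.2, 328.7]
ee_rot: [[-0.894, -0.175, 0.413], [-0.156, 0.985, 0.078], [-0.42, 0.006, -0.907]]
contact_force: [0.1, 0.1, -2.4]
width: 30.8
grasp_force: 60.3
```

Emit:
drive_tool(steps=[[0.2, 0.05, 0.3, 0, 0, 0, 0], [0.2, 0.1, 0.6, 0, 0, 0, 0], [0.2, 0.15, 0.8, 0, 0, 0, 0], [0.2, 0.2, 1, 0, 0, 0, 0]])

```text
t: 14.72
tool_pos: [521.0, -64.2, 328.9]
ee_rot: [[-0.893, -0.177, 0.413], [-0.159, 0.984, 0.079], [-0.421, 0.005, -0.907]]
contact_force: [0.0, 0.2, -1.7]
width: 30.5
grasp_force: 60.3
```

Emit:
drive_tool(steps=[[0.2, 0.05, 0.2, 0, -0.002, 0.011, 0], [0.2, 0.1, 0.4, 0, -0.004, 0.022, 0], [0.2, 0.15, 0.6, 0, -0.006, 0.033, 0], [0.2, 0.2, 0.8, 0, -0.008, 0.044, 0], [0.2, 0.25, 1, 0, -0.01, 0.055, 0], [0.2, 0.25, 1, 0, -0.0127, 0.0682, 0]])

```text
t: 15.22
tool_pos: [546.4, 37.1, 329.5]
ee_rot: [[-0.984, -0.178, -0.003], [-0.178, 0.984, 0.0], [0.003, 0.001, -1.0]]
contact_force: [0.4, -0.3, -2.1]
width: 30.3
grasp_force: 60.3
```

Emit:
drive_tool(steps=[[0.2, 0.05, 0.3, 0, 0, 0, 0], [0.2, 0.1, 0.6, 0, 0, 0, 0], [0.2, 0.2, 0.8, 0, 0, 0, 0], [0.2, 0.3, 1, 0, 0, 0, 0]])

```text
t: 15.55
tool_pos: [576.3, 135.5, 328.7]
ee_rot: [[-0.984, -0.176, -0.002], [-0.176, 0.984, 0.0], [0.002, 0.0, -1.0]]
contact_force: [0.7, 0.5, -1.5]
width: 30.4
grasp_force: 60.6
```

Emit:
drive_tool(steps=[[0.2, 0.05, 0.3, 0, 0, 0, 0], [0.2, 0.1, 0.6, 0, 0, 0, 0], [0.2, 0.15, 0.8, 0, 0, 0, 0], [0.2, 0.15, 0.81, 0, 0, 0, 0], [0.2, 0.15, 0.81, 0, 0, 0, 0], [0.2, 0.15, 0.81, 0, 0, 0, 0]])

```text
t: 16.05
tool_pos: [591.1, 214.1, 329.3]
ee_rot: [[-0.984, -0.176, -0.002], [-0.176, 0.984, -0.001], [0.002, -0.0, -1.0]]
contact_force: [-0.1, -0.7, -3.1]
width: 30.6
grasp_force: 60.7
```

```bash
python3 where.py
python3 - <<'E'
from fit import *
s=env.state();p=s['tool_pos'];print(p,s['ee_rot'][:,2])
d=grab('side')
h=cv2.cvtColor(d['frame'],cv2.COLOR_RGB2HSV);m=(h[...,1]<60)&(h[...,2]>110)&(d['depth']>0);q=cloud(d)[m]-(p-[0,0,111.4])
k=(np.hypot(q[:,0],q[:,1])<48)&(q[:,2]>5)&(q[:,2]<90)
if k.sum()>100:
    v,e=axisfit(q[k],np.zeros(3),np.eye(3));print(k.sum(),v,np.median(e))
    for lo,hi in((5,40),(40,78)):
        w=q[k];w=w[(w[:,2]>lo)&(w[:,2]<hi)];print(least_squares(lambda v:np.hypot(w[:,0]-v[0],w[:,1]-v[1])-32,[0,0],loss='soft_l1').x)
# tray rim extent from depth: points z 0..16 grey inside region
d=grab('wrist');save(d,'w2.png',s=1.4)
R=cv2.Rodrigues(np.array([0,0,.158]))[0]
for c in ((592.5,214.7),):
    for h in (2,14): print(h,(proj(d,np.array([[x,y,0] for x,y in((-49,-49),(49,-49),(49,49),(-49,49))])@R.T+[*c,h])*1.4).round(0).tolist())
E
```

```text
base in carton [167.7 452.4 111.9] tcp [214.4 452.4 211.5] F [-0.1 -0.7 -3.1] w 30.6 [ 0.23  0.48  0.35  1.44 -0.    0.05] 16.05
[591.09411954 214.0715357  329.26902181] [-1.62118457e-03 -7.14345083e-04 -9.99998431e-01]
1023 [-2.22391108  0.77879029 -0.8188774 ] 0.8797770532647959
[-2.31589717  0.75960347]
[-2.23091537  0.83130133]
2 [[317.0, 163.0], [319.0, 249.0], [402.0, 251.0], [407.0, 165.0]]
14 [[316.0, 164.0], [318.0, 252.0], [403.0, 254.0], [408.0, 166.0]]
```

View pics/w2.png

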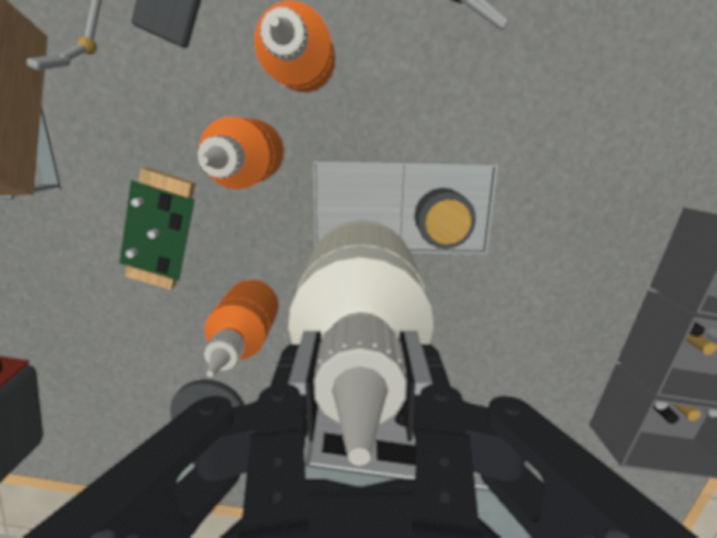

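The wrist view shows the empty bay at (313–404, 162–250), within 3 px of the prediction. The fresh bottle hangs upright in the gripper, so I lower it.

Emit:
drive_tool(steps=[[0.2, 0.02, -0.02, -0.15, 0, 0, 0], [0.2, 0.02, -0.02, -0.4, 0, 0, 0], [0.2, 0.02, -0.02, -0.65, 0, 0, 0], [0.2, 0.02, -0.02, -0.9, 0, 0, 0], [0.2, 0.02, -0.02, -1, 0, 0, 0]])

```text
t: 16.57
tool_pos: [592.1, 210.5, 227.2]
ee_rot: [[-0.985, -0.174, -0.004], [-0.174, 0.985, -0.001], [0.004, -0.0, -1.0]]
contact_force: [-1.0, -0.4, -3.3]
width: 30.0
grasp_force: 60.7
```

Emit:
drive_tool(steps=[[0.2, 0, 0, -0.2, 0, 0, 0], [0.2, 0, 0, -0.4, 0, 0, 0], [0.2, 0, 0, -0.6, 0, 0, 0], [0.2, 0, 0, -0.75, 0, 0, 0], [0.2, 0, 0, -0.9, 0, 0, 0], [0.2, 0, 0, -1, 0, 0, 0], [0.2, 0, 0, -1, 0, 0, 0], [0.2, 0, 0, -1, 0, 0, 0]])

```text
t: 17.23
tool_pos: [593.8, 211.6, 130.8]
ee_rot: [[-0.985, -0.174, -0.0], [-0.174, 0.985, -0.0], [0.0, -0.0, -1.0]]
contact_force: [0.0, -0.3, -1.3]
width: 30.6
grasp_force: 60.7
```

Emit:
drive_tool(steps=[[0.2, 0, 0, -0.04, 0, 0, 0], [0.2, 0, 0, -0.08, 0, 0, 0], [0.2, 0, 0, -0.11, 0, 0, 0], [0.2, 0, 0, -0.12, 0, 0, 0], [0.2, 0, 0, -0.12, 0, 0, 0], [0.2, 0, 0, -0.12, 0, 0, 0]])

```text
t: 17.73
tool_pos: [593.7, 211.9, 118.5]
ee_rot: [[-0.985, -0.175, 0.0], [-0.175, 0.985, 0.0], [-0.0, -0.0, -1.0]]
contact_force: [0.4, 1.1, -2.1]
width: 30.3
grasp_force: 60.7
```

Base should be about 5 mm above the floor.

Emit:
drive_tool(steps=[[0.2, 0, 0, -0.01, 0, 0, 0], [0.2, 0, 0, -0.02, 0, 0, 0], [0.2, 0, 0, -0.03, 0, 0, 0], [0.2, 0, 0, -0.04, 0, 0, 0], [0.2, 0, 0, -0.04, 0, 0, 0], [0.2, 0, 0, -0.04, 0, 0, 0]])

```text
t: 18.23
tool_pos: [593.6, 211.9, 114.3]
ee_rot: [[-0.985, -0.175, -0.0], [-0.175, 0.985, -0.0], [0.0, -0.0, -1.0]]
contact_force: [0.3, 0.4, -2.1]
width: 30.1
grasp_force: 60.7
```

Emit:
drive_tool(steps=[[0.2, 0, 0, -0.005, 0, 0, 0], [0.2, 0, 0, -0.01, 0, 0, 0], [0.2, 0, 0, -0.013, 0, 0, 0], [0.2, 0, 0, -0.013, 0, 0, 0]])

```text
t: 18.57
tool_pos: [594.1, 212.1, 113.8]
ee_rot: [[-0.985, -0.175, 0.001], [-0.175, 0.985, 0.0], [-0.001, 0.0, -1.0]]
contact_force: [-1.4, 0.2, 5.2]
width: 30.4
grasp_force: 61.5
```

Emit:
drive_tool(steps=[[0.3, 0, 0, 0, 0, 0, 0], [0.4, 0, 0, 0, 0, 0, 0], [0.6, 0, 0, 0, 0, 0, 0], [0.6, 0, 0, 0, 0, 0, 0], [0.6, 0, 0, 0, 0, 0, 0], [0.6, 0, 0, 0.05, 0, 0, 0], [0.6, 0, 0, 0.15, 0, 0, 0], [0.6, 0, 0, 0.35, 0, 0, 0], [0.6, 0, 0, 0.65, 0, 0, 0], [0.6, 0, 0, 1, 0, 0, 0], [0.6, 0, 0, 1, 0, 0, 0]])

```text
t: 19.48
tool_pos: [596.8, 212.7, 220.9]
ee_rot: [[-0.984, -0.175, 0.01], [-0.175, 0.985, 0.002], [-0.01, 0.001, -1.0]]
contact_force: [1.2, -1.0, 0.4]
width: 51.1
grasp_force: 0.0
```

Emit:
drive_tool(steps=[[0.6, -0.2, 0, 0.3, 0, 0, 0], [0.6, -0.4, 0, 0.6, 0, 0, 0], [0.6, -0.7, 0, 0.9, 0, 0, 0], [0.6, -0.9, 0, 0.9, 0, 0, 0], [0.6, -0.9, 0, 0.9, 0, 0, 0], [0.6, -0.9, 0, 0.9, 0, 0, 0], [0.6, -0.9, 0, 0.9, 0, 0, 0]])

```text
t: 20.07
tool_pos: [504.1, 211.9, 303.3]
ee_rot: [[-0.985, -0.175, 0.001], [-0.175, 0.985, 0.0], [-0.001, -0.0, -1.0]]
contact_force: [0.4, 0.3, -0.8]
width: 51.5
grasp_force: 0.0
```

Run:
```python
from h import *
a=grab('side')['frame'];b=grab('scene')['frame']
cv2.imwrite('pics/end.png',cv2.resize(np.hstack([a[60:384,150:450],b[60:300,60:430].copy() if 0 else cv2.resize(b[60:330,60:430],(444,324))])[...,::-1],None,fx=1.07,fy=1.07))
s=env.state();print(s['tool_pos'],s['contact_force'])
```

```text
[504.26016022 211.76614304 302.52594357] [-0.630739   -0.3538264   0.06157883]
```

View pics/end.png

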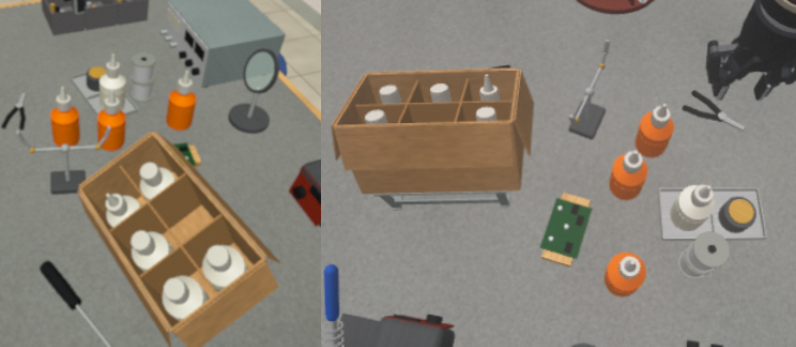

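The final views show the fresh bottle upright in the bay at (692,207) and the spent bottle in the front +y cell at (488,90). The spools, third hand and capped bottles are in place, and the gripper is clear.

```bash
python3 -c "
from cell import env
print(env.finish_job())"
```

```text
the job is handed in; nothing more can be done
None
```

The bottles are swapped and the job is handed in at about 20 s: the spent bottle is seated in the free carton cell, the fresh one stands upright in its tray bay, and the last camera views show nothing else moved.

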